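# Empty the bolt tray into the parts bin

## Robot

A 7-joint arm with a two-finger parallel gripper is mounted at the origin on a cart in front of the work surface, level with it; the furniture and walls round the work are solid. World frame = base frame: x ahead of the robot, y to its left, z up, the work surface at z = 0. Lengths are in m, angles in rad, forces in N, time in s.
With the tool pointing down it reaches from about 0.4 to 0.875 m from the base axis. Payload 19.3 kg.
Tool frame: the origin (TCP) lies midway between the tips of the shut fingers; the grasp point (between the pads) lies 19 mm behind it; z points along the fingers, y is the line along which they close (so a half turn about z gives the same grasp; the last joint's range is limited). The gripper opens to 85 mm and grips with 20 to 120 N. Pads are 22 mm wide; open, the fingers measure 114 mm over their backs; the gripper's body (76 mm by 85 mm) begins 54 mm behind the grasp point. The pads swing forward as they close: fully open they stand 13 mm farther back than shut.
Start: joints at [1.257, 0.521, -0.036, 1.599, 0.021, 1.021, -0.113], TCP at [0.151, -0.607, 0.231] pointing down, gripper open.
Joint ranges: [-2.91, 2.91], [-0.3, 2.13], [-1.5, 1.42], [0.17, 2.43], [-1.26, 4.41], [0.16, 1.93], [-2.52, 2.52]. Speed limits (rad/s): [1.89, 1.89, 2.39, 2.39, 3.01, 3.01, 3.01].

## Interface

Orientations are given as [roll, pitch, yaw] about the fixed x, y, z axes, in that order (R = Rz(yaw) Ry(pitch) Rx(roll)).
In Python, from workcell import telemetry, grab_frame, calibration, bot, outline_of, landmark_of gives the robot as it stands. The module is installed in compiled form; this text tells all that it offers.
- The arm moves only by the shell command python3 -m inch 'ROWS' [FORCE]. ROWS is JSON, a list of rows, each a list of 7 numbers: the shift along the tool's x, y, z in m, then the turn, a rotation vector about the tool's x, y, z in rad, then the closure, from 0 (fully open) to 1 (shut). A call has 1 to 5 rows; each row shifts and turns the commanded pose from where the row before left it, along the tool's axes as they then stand; what a row does not reach is not made up. A row lasts 1/10 s, in which the tool goes at most 50 mm and 8.59 degrees, less where a joint would pass 70% of its speed; a pose out of reach is approached as far as the arm can. A call is refused whole if a number of a shift passes 0.05 or a number of a turn 0.15, either way. A call with a gripper value outside its range is refused whole. The fingers move at their own pace and stop on an object; FORCE is the grip in N (left out, the last holds). Time passes only in rows, so rows that do not move let the fingers close. It gives the time, the measured TCP pose, the force, the opening and the grip force at its end, in the units of the state.
- telemetry.observe(): the state, without advancing time (a new reading comes with each control period).
- grab_frame(name): name is "scene" or "top"; returns the picture (420x560x3 uint8, red, green, blue); there is no depth.
- calibration(name): a dict with "fovy" (degrees; the focal length in pixels is half the picture's height over the tangent of half this angle, whatever the lens; pixels are square), "cx", "cy" (the principal point, pixels), "pose" (4x4, takes a point from camera to world coordinates). Camera axes: x right, y down, z forward; pixel columns grow to the right and rows downward; lengths in m; the calibration is good to about 2 mm. A picture is of the moment at which its call begins. calibration takes no time and is no camera call.
- bot.job_done(): hands the job in; it is judged then, once.
Trained networks look in the newest picture that a camera, given by its name, has taken for a name from the list of things; names that differ only in an ending like _2 or _b are one class to them, and where a whole thing is asked for, a point or a joint stands for the part that bears it (a point fixed in the world has none). Each returns a list of dicts, best first, with "score" (0 to 1); they miss things now and then, are a little off and sometimes report something else, mostly with a low value. They report only what shows in the picture. A call takes as long as a camera call.
- outline_of(label, camera): "region" (420x560 bool, what is visible of it) and "rect" ([left, top, right, bottom] in pixels, round what is visible of it).
- landmark_of(label, camera): "xy" ([column, row] in pixels: a listed point, or the origin of a listed thing).
The state is a dict: "clock": time; "qpos": joint angles; "qd": joint speeds; "joint_efforts": joint torques, N m; "position": TCP position; "tool_rot": TCP orientation; "force": force on the tool from outside, world axes, zero at the start; "moment": the same for the moment, N m; "grip_width": finger opening in m; "finger_force": force on a finger pad.
Only numpy, scipy, OpenCV 4.12 (cv2) and the standard library are available. Lean on these libraries where they do the work, as an engineer would, in place of code of your own. Each camera call takes 0.05 s, during which the arm holds its last target. There are 200 camera calls.

## Task

Lift the yellow tape measure out of the aluminium tray and stand it upright on the cork mat. Then carry the tray by its red handle to the blue bin, tip it over the bin so that all four bolts slide off its open end into the bin, and set the empty tray down flat on the bench, about where it stood at first. Do not shift or knock over the bin or the spray can, glue bottle and white-lidded jar standing around the work.

Things in the scene. Friction and masses are not known exactly. Their poses are not given: they have to be found in the camera images.
- tray: Loose aluminium tray, 174 mm long (its x), 130 mm wide (its y), about 0.3 kg. Origin: centre of its underside, z up. Floor 4 mm thick, side walls 31 mm high, rear wall 30 mm high at x = -84 mm; the +x end is open. With the tape measure out, the loaded tray balances near x = -40 mm. It starts left or right of the middle of the bench, the bin on the other side.
- tray_lip (a point): Middle of the tray's open end, a lip without a wall, on the floor's upper face: tray frame (87, 0, 4) mm. The bolts slide towards it from a tilt of about 18 to 26 degrees.
- tray_grip (a point): Middle of the tray's red handle bar: tray frame (-55, 0, 74) mm, axes as the tray's. The bar runs along x from -83 to -31 mm, is 16 mm wide in y, from 62 to 86 mm above the tray's underside, and is held only at its rear end by an upright plate on the rear wall, 30 mm wide and 86 mm high. Pinch the bar across y.
- tape_measure: Yellow tape measure with a black middle, standing upright in the tray near its lip, 36 mm wide (its x), 64 mm high (its z); along y its case reaches from -29 to +42 mm. Origin: on its underside. About 0.28 kg. Grasp across its 36 mm width, in the upper half. Its x lies within 0.3 rad of the tray's x at the start.
- mat: Cork mat, 100 mm (its x) by 90 mm (its y), 4 mm thick, fixed to the bench. Origin: centre of its underside.
- bin: Blue open parts bin with a white card on one side, outside 140 by 140 mm at the rim (x, y), 62 mm high, inside 124 by 124 mm, floor 4 mm thick, loose, 0.8 kg. Origin: centre of its underside.
- bin_mouth (a point): Centre of the bin's mouth, 62 mm above its underside.
- spray_lube: Bystander: tall red spray can with a yellow cap, 59 mm across, 231 mm high. Origin: centre of its underside.
- glue_bottle: Bystander: cream glue bottle with a red tip, 52 by 62 mm, 187 mm high. Origin: centre of its underside.
- screw_jar: Bystander: jar with a white lid, 68 mm across, 84 mm high. Origin: centre of its underside.
- belt_end (a point): Fixed obstacle: middle of the front end of the big sander's belt unit, 231 mm above the bench. The unit is a solid beam 185 to 280 mm above the bench and 172 mm wide that starts here and runs away to the right, level, at 45 degrees (direction +x, -y); its nearest lower corner lies 86 mm from here towards -x, -y.
- bolt_0: One of four steel bolts, 19 x 57 x 22 mm (its y is along the shank), about 80 g, lying in the rear half of the tray under the handle. Origin: middle of its underside.
- bolt_1: One of four steel bolts, 19 x 57 x 22 mm (its y is along the shank), about 80 g, lying in the rear half of the tray under the handle. Origin: middle of its underside.
- bolt_2: One of four steel bolts, 19 x 57 x 22 mm (its y is along the shank), about 80 g, lying in the rear half of the tray under the handle. Origin: middle of its underside.
- bolt_3: One of four steel bolts, 19 x 57 x 22 mm (its y is along the shank), about 80 g, lying in the rear half of the tray under the handle. Origin: middle of its underside.

How it is judged:
By the outcome, as a careful person would: the job done as asked, in the order asked, and still so for the second after the job is handed in, with the robot touching nothing.
It also fails if it takes over 72 s, if anything falls off the work surface, if the arm or the gripper's body presses on something with over 40 N, if the wrist force passes 120 N, or if a joint passes its speed limit or range.

## Working session

There is one attempt and no reset: what is moved stays moved. The work goes in short steps, Python scripts to look and compute and a shell command to move; the robot and the scene stay as the last step left them, time stands still between calls to the robot, and variables do not carry over. Pictures are saved under pics/ and viewed, at most 11 in all, crops included, and the job is handed in when it is done.

```bash
mkdir -p pics; ls; cat > h.py <<'E'
import numpy as np, cv2
from workcell import telemetry, grab_frame, calibration, bot, outline_of, landmark_of
from scipy.spatial.transform import Rotation as R
def ray(cam,px):
    c=calibration(cam);f=210/np.tan(np.radians(c["fovy"])/2)
    T=np.array(c["pose"]);d=T[:3,:3]@np.array([(px[0]-c["cx"])/f,(px[1]-c["cy"])/f,1]);return T[:3,3],d
def onz(cam,px,z):
    o,d=ray(cam,px);return o+d*(z-o[2])/d[2]
def proj(cam,p):
    c=calibration(cam);f=210/np.tan(np.radians(c["fovy"])/2);T=np.array(c["pose"])
    q=T[:3,:3].T@(np.asarray(p)-T[:3,3]);return np.array([f*q[0]/q[2]+c["cx"],f*q[1]/q[2]+c["cy"]])
E
python3 - <<'E'
from h import *
np.set_printoptions(precision=3,suppress=True)
for c in("scene","top"):
    k=calibration(c);print(c,k["fovy"],k["cx"],k["cy"],np.array(k["pose"]))
    cv2.imwrite(f"pics/{c}0.png",grab_frame(c)[:,:,::-1])
    for n,z in [("tray_lip",.004),("tray_grip",.074),("tape_measure",.004),("mat",0),("bin_mouth",.062),("bin",0),("spray_lube",0),("glue_bottle",0),("screw_jar",0),("belt_end",.231),("tray",0)]:
        for r in landmark_of(n,c)[:2]:
            print(n,np.round(r["score"],2),np.array(r["xy"]),onz(c,r["xy"],z))
print(telemetry.observe())
E
```

```text
pics
scene 53.70011305874293 283.21491514904994 216.58045773384765 [[-0.898 -0.292  0.33   0.168]
 [-0.441  0.595 -0.672  0.795]
 [-0.    -0.749 -0.662  0.875]
 [ 0.     0.     0.     1.   ]]
tray_lip 0.82 [260.1 340.2] [0.457 0.332 0.004]
tray_lip 0.62 [291.2 191.4] [ 0.635 -0.217  0.004]
tray_grip 0.64 [235.8 278. ] [0.572 0.242 0.074]
tray_grip 0.19 [263.  340.8] [0.427 0.368 0.074]
tape_measure 0.97 [252.3 324.9] [0.494 0.303 0.004]
tape_measure 0.3 [243.5 298.4] [0.554 0.243 0.004]
mat 0.88 [306.5 355.4] [0.343 0.318 0.   ]
bin_mouth 0.97 [289.7 190.1] [ 0.612 -0.154  0.062]
bin_mouth 0.59 [307.5 358.7] [0.326 0.357 0.062]
bin 0.95 [287.7 206.7] [ 0.613 -0.144  0.   ]
bin 0.61 [289.7 189.7] [ 0.646 -0.228  0.   ]
spray_lube 0.76 [272.  182.5] [ 0.72  -0.238 -0.   ]
glue_bottle 0.69 [295.7 268. ] [ 0.478  0.086 -0.   ]
screw_jar 0.91 [162.2 328. ] [0.689 0.406 0.   ]
tray 0.81 [246.2 315.6] [ 0.523  0.284 -0.   ]
top 57.49855751948692 275.62276391543617 208.27501976028637 [[ 0.026 -0.985  0.168  0.341]
 [-0.999 -0.022  0.023  0.049]
 [-0.019 -0.169 -0.985  1.312]
 [ 0.     0.    
[... 521 characters left out ...]
73.5 235.2] [0.471 0.084 0.   ]
glue_bottle 0.5 [214.9 204.2] [0.575 0.292 0.   ]
screw_jar 0.7 [189.7 174.3] [0.68  0.387 0.   ]
belt_end 0.68 [275.3 231.7] [0.458 0.073 0.231]
tray 0.86 [219.2 219. ] [0.523 0.274 0.   ]
{'clock': 1.2, 'qpos': array([ 1.257,  0.521, -0.036,  1.6  ,  0.021,  1.021, -0.113]), 'qd': array([ 0.002, -0.   ,  0.001,  0.   ,  0.001, -0.001,  0.001]), 'joint_efforts': array([  0.   , -92.685,   1.978, -37.025,   0.018,   0.002,   0.   ]), 'position': array([ 0.151, -0.607,  0.231]), 'tool_rot': array([-3.142,  0.   ,  0.244]), 'force': array([ 0.184,  0.091, -0.337]), 'moment': array([ 0.003, -0.014,  0.009]), 'finger_force': 0.0, 'grip_width': 0.08564898673829101}
```

View pics/scene0.png

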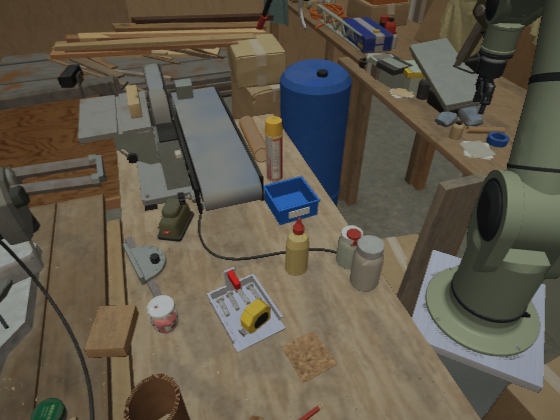

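View pics/top0.png

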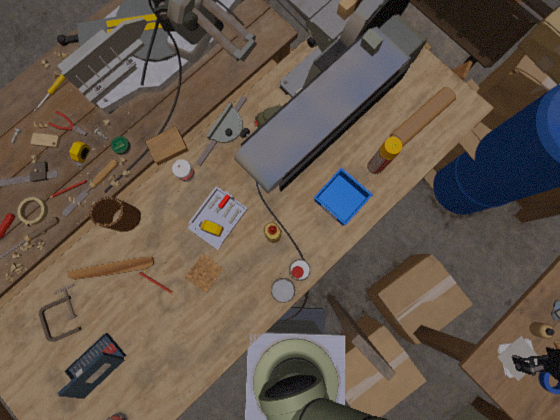

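Scene camera: the tray is near (245,310) with the yellow tape at (255,318), the mat at (308,355) and the bin at (291,200). The glue bottle is at (297,250), the jar at (162,315) and the spray can at (274,150). Top camera: tray (217,217), bin (343,196), belt front end about (237,152)–(280,187), spray can (383,155). The detections match what the pictures show. Next I need yaws, the bin edges and the belt corners.

```bash
python3 - <<'E'
from h import *
np.set_printoptions(precision=3,suppress=True)
im=grab_frame("top");sc=grab_frame("scene")
a=cv2.resize(im[185:295,175:255],None,fx=5,fy=5,interpolation=cv2.INTER_CUBIC)
b=cv2.resize(sc[255:385,200:345],None,fx=2.7,fy=4.23,interpolation=cv2.INTER_CUBIC)
b=cv2.resize(sc[265:385,200:330],None,fx=3,fy=3,interpolation=cv2.INTER_CUBIC);b=np.pad(b,((0,550-b.shape[0]),(0,0),(0,0)))
cv2.imwrite("pics/crop1.png",np.hstack([a,b])[:,:,::-1])
for n,c,z in [("bin","top",.062),("mat","top",.004),("tray","top",.03),("tape_measure","top",.064),("bin","scene",.062),("tape_measure","scene",.064),("belt_end","top",.28)]:
    for o in outline_of(n,c)[:1]:
        m=o["region"].astype(np.uint8); pts=np.argwhere(m)[:,::-1]
        q=np.array([onz(c,p,z)[:2] for p in pts],np.float32)
        r=cv2.minAreaRect(q*1000);print(n,c,round(o["score"],2),o["rect"],r)
for p in [(237,152),(280,187)]: print("belt",onz("top",p,.28),onz("top",p,.185))
E
```

```text
bin top 0.81 [313.8, 171.2, 373.5, 225.4] ((598.6536865234375, -141.27597045898438), (143.34861755371094, 149.1145477294922), 47.73796463012695)
mat top 0.92 [183.9, 254.9, 221.8, 292.3] ((336.5724182128906, 317.1222839355469), (91.27774810791016, 101.89927673339844), 55.534366607666016)
tray top 0.76 [190.6, 185.3, 247.3, 251.0] ((525.9058837890625, 277.85845947265625), (139.9232940673828, 179.59654235839844), 56.31481170654297)
tape_measure top 0.77 [197.3, 221.5, 223.7, 237.6] ((485.60296630859375, 290.7428894042969), (78.8662338256836, 36.491065979003906), 69.7967758178711)
bin scene 0.93 [264.7, 178.8, 321.0, 224.1] ((589.312255859375, -119.21803283691406), (165.13058471679688, 202.01370239257812), 49.4574089050293)
tape_measure scene 0.68 [235.9, 300.5, 272.0, 332.8] ((482.29681396484375, 316.39141845703125), (101.55696105957031, 69.38031005859375), 67.53934478759766)Traceback (most recent call last):
  File "<stdin>", line 9, in <module>
ValueError: it knows: bin, bin_mouth, bolt, glue_bottle, mat, screw_jar, spray_lube, tape_measure, tray, tray_grip, tray_lip
```

View pics/crop1.png

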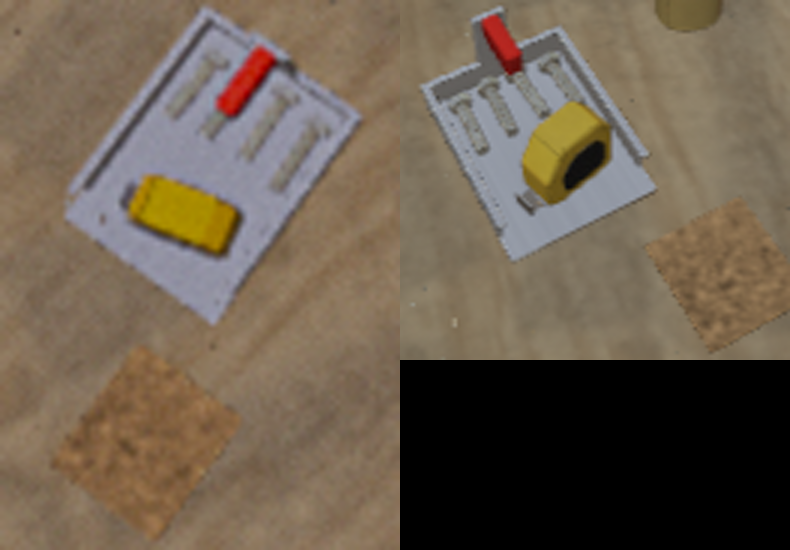

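The crops show four bolts lying along the tray's x in its rear half. The tape stands near the lip, turned about 14° from the tray, and the mat is parallel to the tray. I'll write a planner that reports the rows needed to reach a pose.

```bash
cat >> h.py <<'E'
def plan(goal,n,start=None):
    """n identical rows (shift, turn in tool axes) from start/current pose to goal; goal=(p,R)"""
    if start is None:
        s=telemetry.observe();start=(np.array(s["position"]),R.from_euler("xyz",s["tool_rot"]))
    (p0,R0),(p1,R1)=start,goal
    w=(R0.inv()*R1).as_rotvec()/n
    S=sum((R0*R.from_rotvec(k*w)).as_matrix() for k in range(n))
    d=np.linalg.solve(S,np.asarray(p1)-p0)
    row=np.round(np.r_[d,w],4);P=[p0];r=R0
    for k in range(n): P.append(P[-1]+r.apply(row[:3]));r=r*R.from_rotvec(row[3:])
    print(n,"x",row.tolist(),"mid",np.round(P[n//4],3),np.round(P[n//2],3),np.round(P[3*n//4],3),"end",np.round(P[-1],3))
    return P[-1],r
def down(psi,tilt=0): # tilt about tool y
    return R.from_euler("xyz",[np.pi,0,psi])*R.from_rotvec([0,tilt,0])
E
python3 - <<'E'
from h import *
for p in [(237,152),(280,187)]: print("belt",onz("top",p,.28),onz("top",p,.185))
for p in [(190,187),(261,189),(186,205),(260,203)]: print("beltS",onz("scene",p,.28),onz("scene",p,.185))
e=plan(([.489,.294,.2],down(1.22)),25)
E
```

```text
belt [0.67525155 0.18542787 0.28      ] [0.70603626 0.19798724 0.185     ]
belt [0.57702497 0.06212977 0.28      ] [0.59876954 0.06334157 0.185     ]
beltS [0.70867369 0.19320875 0.28      ] [0.79491261 0.09717103 0.185     ]
beltS [0.5548672  0.12628066 0.28      ] [0.61655328 0.0195589  0.185     ]
beltS [0.67758166 0.2515702  0.28      ] [0.75885721 0.16484899 0.185     ]
beltS [0.53238193 0.17248781 0.28      ] [0.59047857 0.07314231 0.185     ]
25 x [0.0352, -0.0192, 0.0013, -0.0, -0.0, -0.0391] mid [ 0.311 -0.428  0.224] [ 0.425 -0.216  0.216] [0.487 0.015 0.208] end [0.489 0.295 0.199]
```

```bash
python3 - <<'E'
from h import *
e=plan(([.43,-.03,.28],down(.8)),15)
e=plan(([.42,.2,.28],down(1.22)),5,e)
e=plan(([.489,.294,.16],down(1.22)),5,e)
E
```

```text
15 x [0.0353, -0.025, -0.0032, -0.0, -0.0, -0.0371] mid [ 0.232 -0.505  0.241] [ 0.321 -0.357  0.254] [ 0.388 -0.198  0.267] end [ 0.43  -0.03   0.279]
5 x [0.037, -0.0279, -0.0001, -0.0, -0.0, -0.084] mid [0.436 0.016 0.279] [0.438 0.062 0.28 ] [0.436 0.109 0.28 ] end [0.42 0.2  0.28]
5 x [0.0224, 0.0065, 0.024, 0.0, -0.0, 0.0] mid [0.434 0.219 0.256] [0.448 0.237 0.232] [0.462 0.256 0.208] end [0.489 0.294 0.16 ]
```

```bash
for i in 1 2 3; do python3 -m inch '[[0.035,-0.025,-0.003,0,0,-0.037,0],[0.035,-0.025,-0.003,0,0,-0.037,0],[0.035,-0.025,-0.003,0,0,-0.037,0],[0.035,-0.025,-0.003,0,0,-0.037,0],[0.035,-0.025,-0.003,0,0,-0.037,0]]'; done
```

```text
clock: 2.1
position: [0.2787, -0.4319, 0.2465]
tool_rot: [3.141, -0.0, 0.43]
force: [0.8, 0.1, 0.5]
grip_width: 0.0855
finger_force: 0.0
clock: 2.6
position: [0.3714, -0.2382, 0.2617]
tool_rot: [3.141, -0.0, 0.615]
force: [0.9, -0.4, 0.1]
grip_width: 0.0858
finger_force: 0.0
clock: 3.1
position: [0.4268, -0.0307, 0.2767]
tool_rot: [3.141, -0.0, 0.8]
force: [0.8, -0.2, 0.5]
grip_width: 0.0855
finger_force: 0.0
```

```bash
python3 -m inch '[[0.037,-0.028,0,0,0,-0.084,0],[0.037,-0.028,0,0,0,-0.084,0],[0.037,-0.028,0,0,0,-0.084,0],[0.037,-0.028,0,0,0,-0.084,0],[0.037,-0.028,0,0,0,-0.084,0]]'; python3 -m inch '[[0.022,0.0065,0.024,0,0,0,0],[0.022,0.0065,0.024,0,0,0,0],[0.022,0.0065,0.024,0,0,0,0],[0.022,0.0065,0.024,0,0,0,0],[0.022,0.0065,0.024,0,0,0,0]]'
python3 - <<'E'
from h import *
print(telemetry.observe()["qpos"])
for c in("scene","top"):
    im=grab_frame(c)
    print(c,[(r["score"],r["xy"],onz(c,r["xy"],.004)) for r in landmark_of("tape_measure",c)[:1]])
    s=telemetry.observe();p=s["position"]
    u,v=proj(c,p).astype(int);print(u,v)
    cv2.imwrite(f"pics/{c}1.png",cv2.resize(im[max(v-70,0):v+70,max(u-70,0):u+70],None,fx=4,fy=4)[:,:,::-1])
E
```

```text
clock: 3.6
position: [0.4163, 0.1996, 0.2765]
tool_rot: [3.141, -0.0, 1.222]
force: [0.9, 0.5, -0.3]
grip_width: 0.0856
finger_force: 0.0
clock: 4.1
position: [0.4855, 0.2906, 0.1552]
tool_rot: [3.141, 0.0, 1.219]
force: [0.9, -0.1, 0.3]
grip_width: 0.0853
finger_force: 0.0
[-0.21686714  0.5828952  -0.60257018  1.80732978  0.41664345  0.88089239
 -1.36489993]
scene [(0.63, [250.5, 324.6], array([0.49871161, 0.30446726, 0.004     ]))]
255 283
top []
205 224
```

View pics/scene1.png

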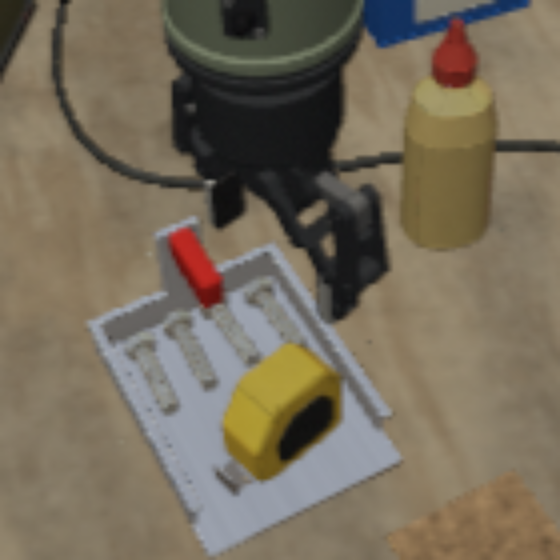

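The fingers straddle the tape along its width, with the tape top at crop (285,385). There is room to descend.

```bash
python3 -m inch '[[0.003,0.002,0.03,0,0,0,0],[0.003,0.001,0.03,0,0,0,0],[0,0,0.03,0,0,0,0],[0,0,0.031,0,0,0,0],[0,0,0,0,0,0,0]]' 50;  python3 -m inch '[[0,0,0,0,0,0,0.2],[0,0,0,0,0,0,0.35],[0,0,0,0,0,0,0.5],[0,0,0,0,0,0,1],[0,0,0,0,0,0,1]]' 50; python3 -m inch '[[0,0,0,0,0,0,1],[0,0,0,0,0,0,1],[0,0,0,0,0,0,1],[0,0,0,0,0,0,1],[0,0,0,0,0,0,1]]' 50
```

```text
clock: 4.8
position: [0.4887, 0.2928, 0.0335]
tool_rot: [-3.14, 0.003, 1.218]
force: [-0.4, 0.4, 0.4]
grip_width: 0.0851
finger_force: 0.0
clock: 5.3
position: [0.4906, 0.2947, 0.0368]
tool_rot: [3.14, -0.001, 1.218]
force: [-1.5, -1.3, 15.5]
grip_width: 0.0357
finger_force: 48.4
clock: 5.8
position: [0.4906, 0.2948, 0.0368]
tool_rot: [3.14, -0.001, 1.218]
force: [-2.0, -1.5, 14.8]
grip_width: 0.0351
finger_force: 48.4
```

```bash
python3 -m inch '[[0,0,-0.01,0,0,0,1],[0,0,-0.02,0,0,0,1],[0,0,-0.03,0,0,0,1],[0,0,-0.03,0,0,0,1],[0,0,-0.01,0,0,0,1]]' 50; python3 - <<'E'
from h import *
e=plan(([.338,.3165,.13],down(.97)),5)
plan(([.338,.3165,.037],down(.97)),5,e)
E
```

```text
clock: 6.3
position: [0.4907, 0.2951, 0.1387]
tool_rot: [3.139, -0.003, 1.219]
force: [0.7, 0.8, -3.4]
grip_width: 0.0352
finger_force: 51.1
5 x [-0.0095, -0.0294, 0.0017, 0.0004, -0.0006, 0.0497] mid [0.46  0.296 0.137] [0.429 0.299 0.135] [0.398 0.303 0.133] end [0.338 0.316 0.13 ]
5 x [-0.0, -0.0, 0.0186, -0.0, -0.0, 0.0] mid [0.338 0.316 0.111] [0.338 0.316 0.093] [0.338 0.316 0.074] end [0.338 0.316 0.037]
```

```bash
python3 -m inch '[[-0.0095,-0.0294,0.002,0,0,0.05,1],[-0.0095,-0.0294,0.002,0,0,0.05,1],[-0.0095,-0.0294,0.002,0,0,0.05,1],[-0.0095,-0.0294,0.002,0,0,0.05,1],[-0.0095,-0.0294,0.002,0,0,0.05,1]]';  python3 -m inch '[[0,0,0.03,0,0,0,1],[0,0,0.025,0,0,0,1],[0,0,0.015,0,0,0,1],[0,0,0.01,0,0,0,1],[0,0,0,0,0,0,1]]'; python3 - <<'E'
from h import *
for c in("scene","top"):
    im=grab_frame(c)
    for n,z in(("tape_measure",.02),("mat",0),("tray_grip",.074),("tray_lip",.004),("tray",0)): print(c,n,[(r["score"],onz(c,r["xy"],z).round(3)) for r in landmark_of(n,c)[:2]])
    p=[.338,.3165,.05]
    u,v=proj(c,p).astype(int)
    if c=="scene":cv2.imwrite(f"pics/{c}2.png",cv2.resize(im[v-110:v+40,u-110:u+40],None,fx=4,fy=4)[:,:,::-1])
E
```

```text
clock: 6.8
position: [0.336, 0.3155, 0.1253]
tool_rot: [3.141, 0.0, 0.966]
force: [-1.2, 0.1, -3.1]
grip_width: 0.0352
finger_force: 51.2
clock: 7.3
position: [0.3368, 0.3156, 0.0445]
tool_rot: [-3.141, 0.002, 0.969]
force: [0.4, -0.5, -2.9]
grip_width: 0.0351
finger_force: 51.0
scene tape_measure [(0.97, array([0.337, 0.327, 0.02 ])), (0.53, array([0.575, 0.307, 0.02 ]))]
scene mat [(0.94, array([0.339, 0.312, 0.   ])), (0.57, array([0.56, 0.23, 0.  ]))]
scene tray_grip [(0.9, array([0.571, 0.243, 0.074]))]
scene tray_lip [(0.78, array([0.45 , 0.329, 0.004]))]
scene tray [(0.65, array([0.516, 0.283, 0.   ]))]
top tape_measure []
top mat []
top tray_grip [(0.67, array([0.575, 0.253, 0.074])), (0.64, array([0.447, 0.316, 0.074]))]
top tray_lip [(0.78, array([0.446, 0.315, 0.004])), (0.62, array([ 0.602, -0.148,  0.004]))]
top tray [(0.85, array([0.514, 0.277, 0.   ]))]
```

View pics/scene2.png

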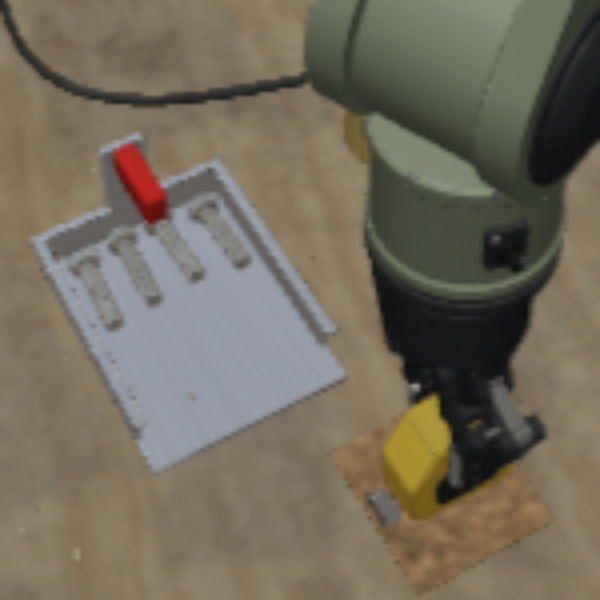

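The tape hangs upright over the mat, about 8 mm up and near its middle at (445,500). I'll lower it and release.

```bash
python3 -m inch '[[0,0,0.004,0,0,0,1],[0,0,0.002,0,0,0,1],[0,0,0.0015,0,0,0,1],[0,0,0,0,0,0,1],[0,0,0,0,0,0,1]]'
```

```text
clock: 8.4
position: [0.3372, 0.3159, 0.0378]
tool_rot: [-3.142, 0.0, 0.969]
force: [0.6, 0.3, -2.5]
grip_width: 0.0353
finger_force: 51.1
```

```bash
python3 -m inch '[[0,0,0.001,0,0,0,1],[0,0,0,0,0,0,1]]'
```

```text
clock: 8.6
position: [0.3373, 0.316, 0.0369]
tool_rot: [3.142, -0.0, 0.969]
force: [-0.1, -0.5, -0.3]
grip_width: 0.0348
finger_force: 51.5
```

```bash
python3 -m inch '[[0,0,0.001,0,0,0,0.6],[0,0,0,0,0,0,0.4],[0,0,0,0,0,0,0.2],[0,0,0,0,0,0,0],[0,0,0,0,0,0,0]]' 20; python3 -m inch '[[0,0,0,0,0,0,0],[0,0,-0.02,0,0,0,0],[0,0,-0.04,0,0,0,0],[0,0,-0.05,0,0,0,0],[0,0,-0.02,0,0,0,0]]'
python3 - <<'E'
from h import *
g=[.575,.2475]
for c,n,z in(("top","tray",.03),):
    grab_frame(c)
    for o in outline_of(n,c)[:1]:
        q=np.array([onz(c,p,z)[:2] for p in np.argwhere(o["region"])[:,::-1]],np.float32)
        print(cv2.minAreaRect(q*1000))
    for n,z in(("tray_grip",.074),("tray_lip",.004),("tray",0),("tape_measure",.004)): print(c,n,[(r["score"],onz(c,r["xy"],z).round(3)) for r in landmark_of(n,c)[:2]])
o=[]
im=grab_frame("top");m=(im[:,:,0]>150)&(im[:,:,1]<60)&(im[:,:,2]<70);m[:185]=0;m[215:]=0;m[:,:205]=0;m[:,240:]=0
q=np.array([onz("top",p,.086)[:2] for p in np.argwhere(m)[:,::-1]],np.float32);print("red",cv2.minAreaRect(q*1000))
im=grab_frame("scene");print(landmark_of("tape_measure","scene")[:1])
e=plan(([.45,.22,.2],down(2.0)),10)
e=plan(([.573,.2475,.15],down(2.547)),5,e)
E
```

```text
clock: 9.1
position: [0.3373, 0.3158, 0.0358]
tool_rot: [-3.142, 0.0, 0.969]
force: [0.2, -1.3, -0.1]
grip_width: 0.0854
finger_force: 0.0
clock: 9.6
position: [0.3378, 0.3167, 0.1693]
tool_rot: [3.141, -0.003, 0.969]
force: [0.8, 0.5, -1.2]
grip_width: 0.0853
finger_force: 0.0
((526.0576171875, 277.07476806640625), (139.6616973876953, 178.37184143066406), 56.84607696533203)
top tray_grip [(0.67, array([0.568, 0.243, 0.074]))]
top tray_lip [(0.9, array([0.443, 0.334, 0.004])), (0.66, array([ 0.711, -0.275,  0.004]))]
top tray [(0.57, array([0.526, 0.281, 0.   ]))]
top tape_measure [(0.53, array([0.337, 0.327, 0.004]))]
red ((571.5028686523438, 248.38482666015625), (12.013490676879883, 46.36484146118164), 55.77324295043945)
[]
10 x [-0.0083, 0.0131, -0.0035, -0.0001, 0.0001, -0.1031] mid [0.351 0.288 0.172] [0.381 0.253 0.183] [0.406 0.235 0.189] end [0.45 0.22 0.2 ]
5 x [-0.0105, 0.0232, 0.01, -0.0, -0.0, -0.1094] mid [0.476 0.22  0.19 ] [0.501 0.223 0.18 ] [0.526 0.228 0.17 ] end [0.573 0.248 0.15 ]
```

```bash
for i in 1 2; do python3 -m inch '[[-0.0083,0.013,-0.0035,0,0,-0.103,0],[-0.0083,0.013,-0.0035,0,0,-0.103,0],[-0.0083,0.013,-0.0035,0,0,-0.103,0],[-0.0083,0.013,-0.0035,0,0,-0.103,0],[-0.0083,0.013,-0.0035,0,0,-0.103,0]]' 120;done;  python3 -m inch '[[-0.0105,0.023,0.01,0,0,-0.11,0],[-0.0105,0.023,0.01,0,0,-0.11,0],[-0.0105,0.023,0.01,0,0,-0.11,0],[-0.0105,0.023,0.01,0,0,-0.11,0],[-0.0105,0.023,0.01,0,0,-0.11,0]]'; python3 -m inch '[[0,0,0,0,0,0,0]]'
python3 - <<'E'
from h import *
plan(([.572,.248,.056],down(2.553)),4)
print(telemetry.observe()["qpos"])
im=grab_frame("scene"); u,v=proj("scene",[.54,.27,.08]).astype(int)
cv2.imwrite("pics/scene3.png",cv2.resize(im[v-80:v+80,u-70:u+90],None,fx=3.7,fy=3.7)[:,:,::-1])
E
```

```text
clock: 10.55
position: [0.3808, 0.2525, 0.183]
tool_rot: [-3.141, 0.001, 1.488]
force: [-0.5, 0.0, -0.3]
grip_width: 0.0855
finger_force: 0.0
clock: 11.05
position: [0.4499, 0.2196, 0.2004]
tool_rot: [-3.141, -0.0, 2.003]
force: [-0.3, 0.4, 0.2]
grip_width: 0.0855
finger_force: 0.0
clock: 11.55
position: [0.5722, 0.247, 0.1494]
tool_rot: [-3.14, -0.001, 2.553]
force: [-0.9, -0.3, 0.7]
grip_width: 0.0853
finger_force: 0.0
clock: 11.65
position: [0.5724, 0.2479, 0.1481]
tool_rot: [-3.14, -0.003, 2.552]
force: [-1.7, -1.0, -0.6]
grip_width: 0.0857
finger_force: 0.0
4 x [0.0001, -0.0, 0.023, -0.0003, -0.0007, -0.0002] mid [0.572 0.248 0.125] [0.572 0.248 0.102] [0.572 0.248 0.079] end [0.572 0.248 0.056]
[ 0.04421095  0.75671935 -0.86259374  1.64458752  0.64252653  1.04946192
 -0.0363867 ]
```

View pics/scene3.png

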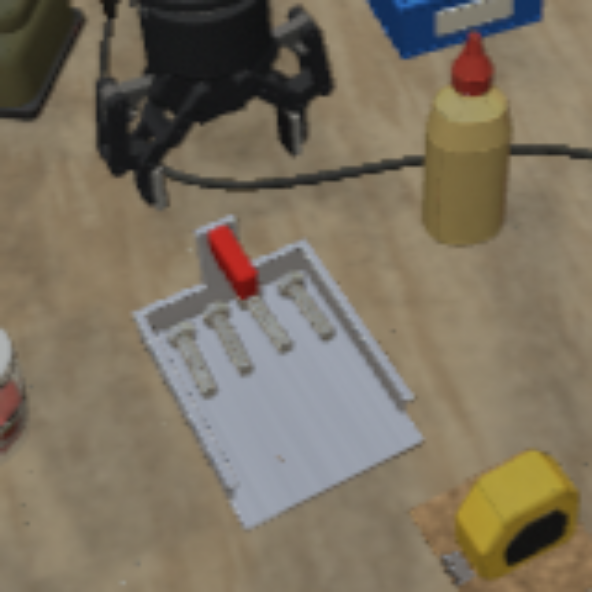

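The tape stands upright on the mat at (520,530), and the fingers straddle the red bar squarely. Down and grip.

```bash
python3 -m inch '[[0,0,0.03,0,0,0,0],[0,0,0.03,0,0,0,0],[0,0,0.022,0,0,0,0],[0,0,0.01,0,0,0,0],[0,0,0,0,0,0,0]]' 110;python3 -m inch '[[0,0,0,0,0,0,0.3],[0,0,0,0,0,0,0.5],[0,0,0,0,0,0,0.65],[0,0,0,0,0,0,0.75],[0,0,0,0,0,0,1]]';python3 -m inch '[[0,0,0,0,0,0,1],[0,0,0,0,0,0,1],[0,0,0,0,0,0,1],[0,0,0,0,0,0,1],[0,0,0,0,0,0,1]]'
```

```text
clock: 12.2
position: [0.5706, 0.2471, 0.0581]
tool_rot: [-3.14, -0.001, 2.549]
force: [-0.4, -0.3, 1.0]
grip_width: 0.0853
finger_force: 0.0
clock: 12.7
position: [0.5718, 0.2475, 0.0595]
tool_rot: [3.141, 0.001, 2.549]
force: [-2.9, -2.4, 8.9]
grip_width: 0.0141
finger_force: 107.3
clock: 13.2
position: [0.5718, 0.2475, 0.0596]
tool_rot: [3.141, 0.001, 2.549]
force: [-1.3, -0.2, 9.1]
grip_width: 0.014
finger_force: 108.8
```

```bash
python3 -m inch '[[0,0,-0.005,0,0,0,1],[0,0,-0.01,0,0,0,1],[0,0,-0.015,0,0,0,1],[0,0,-0.02,0,0,0,1],[0,0,-0.02,0,0,0,1]]';python3 - <<'E'
from h import *
im=grab_frame("scene"); u,v=proj("scene",[.54,.27,.08]).astype(int)
cv2.imwrite("pics/scene4.png",cv2.resize(im[v-80:v+80,u-70:u+90],None,fx=3.7,fy=3.7)[:,:,::-1])
e=plan(([.53,.245,.31],down(2.4)),10)
e=plan(([.43,-.02,.31],down(1.7)),15,e)
e=plan(([.49,-.27,.28],down(.833)),15,e)
E
```

```text
clock: 13.7
position: [0.5713, 0.2473, 0.1305]
tool_rot: [3.141, -0.0, 2.549]
force: [-0.1, 0.2, -5.3]
grip_width: 0.0143
finger_force: 107.7
10 x [0.0031, -0.0028, -0.0176, 0.0004, 0.0002, 0.0149] mid [0.564 0.247 0.169] [0.551 0.246 0.222] [0.543 0.245 0.257] end [0.53  0.245 0.31 ]
15 x [-0.0125, -0.0147, -0.0, -0.0, -0.0, 0.0467] mid [0.526 0.187 0.31 ] [0.507 0.113 0.31 ] [0.474 0.043 0.31 ] end [ 0.43 -0.02  0.31]
15 x [-0.0154, 0.0087, 0.002, -0.0, 0.0, 0.0578] mid [ 0.459 -0.064  0.304] [ 0.485 -0.13   0.296] [ 0.496 -0.2    0.288] end [ 0.49 -0.27  0.28]
```

View pics/scene4.png

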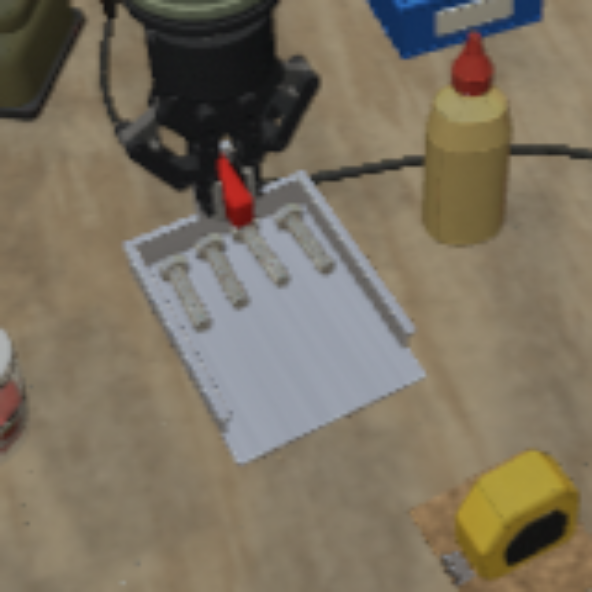

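The tray hangs level with all four bolts in the rear. The planned arc bulges towards the beam, so I'll split the path.

```bash
python3 - <<'E'
from h import *
e=plan(([.53,.245,.31],down(2.45)),10)
e=plan(([.44,.22,.31],down(2.3)),5,e)
e=plan(([.415,.07,.31],down(2.0)),10,e)
e=plan(([.42,-.08,.31],down(1.6)),10,e)
e=plan(([.49,-.27,.26],down(.833)),15,e)
E
```

```text
10 x [0.0032, -0.0027, -0.0176, 0.0004, 0.0002, 0.0099] mid [0.564 0.247 0.169] [0.551 0.246 0.222] [0.543 0.246 0.257] end [0.53  0.245 0.31 ]
5 x [0.0097, -0.0161, -0.0001, -0.0001, -0.0001, 0.03] mid [0.513 0.239 0.31 ] [0.495 0.233 0.31 ] [0.477 0.228 0.31 ] end [0.44 0.22 0.31]
10 x [-0.011, -0.0105, 0.0, 0.0, 0.0, 0.03] mid [0.439 0.189 0.31 ] [0.433 0.144 0.31 ] [0.427 0.114 0.31 ] end [0.415 0.07  0.31 ]
10 x [-0.0148, -0.0032, 0.0, 0.0, 0.0, 0.04] mid [0.421 0.041 0.31 ] [ 0.425 -0.005  0.31 ] [ 0.425 -0.035  0.31 ] end [ 0.42 -0.08  0.31]
15 x [-0.0107, 0.0087, 0.0034, 0.0, 0.0, 0.0511] mid [ 0.445 -0.113  0.3  ] [ 0.471 -0.161  0.286] [ 0.486 -0.214  0.273] end [ 0.49  -0.269  0.259]
```

```bash
for i in 1 2; do python3 -m inch '[[0.0032,-0.0027,-0.0176,0,0,0.01,1],[0.0032,-0.0027,-0.0176,0,0,0.01,1],[0.0032,-0.0027,-0.0176,0,0,0.01,1],[0.0032,-0.0027,-0.0176,0,0,0.01,1],[0.0032,-0.0027,-0.0176,0,0,0.01,1]]'; done; python3 -m inch '[[0.0097,-0.0161,0,0,0,0.03,1],[0.0097,-0.0161,0,0,0,0.03,1],[0.0097,-0.0161,0,0,0,0.03,1],[0.0097,-0.0161,0,0,0,0.03,1],[0.0097,-0.0161,0,0,0,0.03,1]]'
```

```text
clock: 14.25
position: [0.5501, 0.2454, 0.2184]
tool_rot: [3.141, 0.0, 2.498]
force: [-0.0, 0.5, -5.7]
grip_width: 0.014
finger_force: 108.2
clock: 14.75
position: [0.5292, 0.2446, 0.3063]
tool_rot: [-3.142, -0.0, 2.448]
force: [0.4, -0.6, -5.0]
grip_width: 0.0142
finger_force: 108.2
clock: 15.25
position: [0.4383, 0.2189, 0.3054]
tool_rot: [-3.142, 0.0, 2.297]
force: [0.5, 0.1, -6.7]
grip_width: 0.0143
finger_force: 108.3
```

```bash
for i in 1 2; do python3 -m inch '[[-0.011,-0.0105,0,0,0,0.03,1],[-0.011,-0.0105,0,0,0,0.03,1],[-0.011,-0.0105,0,0,0,0.03,1],[-0.011,-0.0105,0,0,0,0.03,1],[-0.011,-0.0105,0,0,0,0.03,1]]'; done; for i in 1 2; do python3 -m inch '[[-0.0148,-0.0032,0,0,0,0.04,1],[-0.0148,-0.0032,0,0,0,0.04,1],[-0.0148,-0.0032,0,0,0,0.04,1],[-0.0148,-0.0032,0,0,0,0.04,1],[-0.0148,-0.0032,0,0,0,0.04,1]]'; done
```

```text
clock: 15.75
position: [0.4319, 0.143, 0.3055]
tool_rot: [3.141, 0.0, 2.147]
force: [0.4, 0.0, -6.1]
grip_width: 0.014
finger_force: 108.3
clock: 16.25
position: [0.4134, 0.0694, 0.3055]
tool_rot: [3.141, 0.0, 1.997]
force: [0.5, -0.1, -5.5]
grip_width: 0.014
finger_force: 108.3
clock: 16.75
position: [0.4241, -0.0063, 0.3047]
tool_rot: [-3.141, -0.0, 1.796]
force: [0.1, 0.3, -6.5]
grip_width: 0.0142
finger_force: 108.3
clock: 17.25
position: [0.4188, -0.0819, 0.3048]
tool_rot: [3.142, -0.0, 1.595]
force: [0.5, -0.5, -6.0]
grip_width: 0.0143
finger_force: 108.3
```

```bash
for i in 1 2 3; do python3 -m inch '[[-0.0107,0.0087,0.0034,0,0,0.051,1],[-0.0107,0.0087,0.0034,0,0,0.051,1],[-0.0107,0.0087,0.0034,0,0,0.051,1],[-0.0107,0.0087,0.0034,0,0,0.051,1],[-0.0107,0.0087,0.0034,0,0,0.051,1]]'; done
python3 - <<'E'
from h import *
s=telemetry.observe();print(s["qpos"])
for c in("scene","top"):
    im=grab_frame(c)
    for n,z in(("bin_mouth",.062),("bin",0),("tray_lip",s["position"][2]-.0556)): print(c,n,[(r["score"],onz(c,r["xy"],z).round(3)) for r in landmark_of(n,c)[:1]])
    u,v=proj(c,[.57,-.18,.1]).astype(int)
    o=cv2.resize(im[max(v-80,0):v+80,u-95:u+95],(400,337)); 
    a=o if c=="scene" else np.hstack([a,o])
cv2.imwrite("pics/tip.png",a[:,:,::-1])
u=np.array([np.cos(.833),np.sin(.833)])
B=np.array([.603,-.147])
def pose(th,zl,off=-.025):
    r=down(.833,-th);return np.r_[B+off*u,zl]+r.apply([-.142,0,-.0556]),r
e=plan(pose(0,.11),5)
for th in(15,30,45): e=plan(pose(np.radians(th),.085),5,e)
E
```

```text
clock: 17.75
position: [0.4585, -0.1382, 0.2876]
tool_rot: [-3.141, -0.0, 1.34]
force: [-0.4, 0.2, -5.5]
grip_width: 0.0142
finger_force: 108.3
clock: 18.25
position: [0.4822, -0.2028, 0.2705]
tool_rot: [-3.141, 0.0, 1.085]
force: [0.1, -0.4, -6.7]
grip_width: 0.014
finger_force: 108.3
clock: 18.75
position: [0.4889, -0.2712, 0.2535]
tool_rot: [-3.142, 0.0, 0.83]
force: [-0.5, 0.3, -6.6]
grip_width: 0.0138
finger_force: 108.3
[ 0.76520897  0.42840842 -0.4961594   1.73272399  0.2315309   1.03893917
 -0.55262842]
scene bin_mouth [(0.9, array([ 0.61 , -0.159,  0.062]))]
scene bin [(0.94, array([ 0.601, -0.126,  0.   ]))]
scene tray_lip [(0.78, array([ 0.58 , -0.159,  0.198]))]
top bin_mouth [(0.93, array([ 0.585, -0.15 ,  0.062]))]
top bin [(0.88, array([ 0.596, -0.146,  0.   ]))]
top tray_lip [(0.57, array([ 0.585, -0.157,  0.198]))]
5 x [0.0001, 0.0004, 0.0177, 0.0, -0.0, 0.0003] mid [ 0.489 -0.27   0.236] [ 0.49  -0.27   0.219] [ 0.49  -0.27   0.201] end [ 0.491 -0.271  0.165]
5 x [0.0036, -0.0, -0.0024, 0.0, -0.0524, -0.0] mid [ 0.493 -0.268  0.168] [ 0.496 -0.265  0.17 ] [ 0.498 -0.262  0.172] end [ 0.504 -0.256  0.176]
5 x [0.0031, -0.0, -0.0073, 0.0, -0.0524, -0.0] mid [ 0.507 -0.253  0.182] [ 0.511 -0.249  0.188] [ 0.514 -0.245  0.193] end [ 0.522 -0.236  0.204]
5 x [0.0031, -0.0, -0.0074, 0.0, -0.0523, -0.0] mid [ 0.527 -0.231  0.209] [ 0.531 -0.226  0.213] [ 0.536 -0.221  0.217] end [ 0.545 -0.211  0.225]
```

View pics/tip.png

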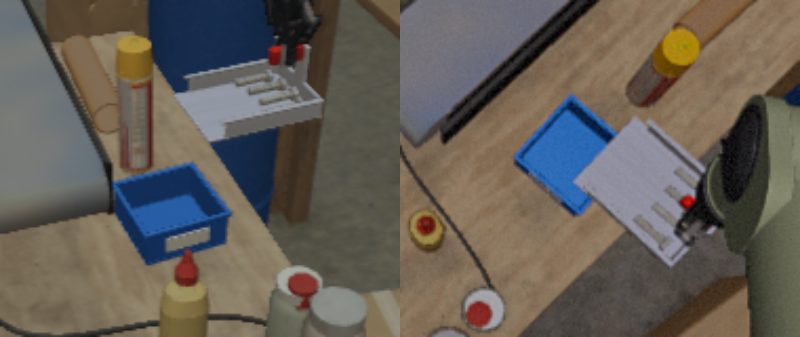

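The tray is square to the bin with its lip over the near half, all four bolts still at the rear and the spray can clear. I'll lower it and start the tilt.

```bash
python3 -m inch '[[0,0,0.018,0,0,0,1],[0,0,0.018,0,0,0,1],[0,0,0.018,0,0,0,1],[0,0,0.018,0,0,0,1],[0,0,0.014,0,0,0,1]]' 120; python3 -m inch '[[0.0036,0,-0.0024,0,-0.0524,0,1],[0.0036,0,-0.0024,0,-0.0524,0,1],[0.0036,0,-0.0024,0,-0.0524,0,1],[0.0036,0,-0.0024,0,-0.0524,0,1],[0.0036,0,-0.0024,0,-0.0524,0,1]]'; python3 - <<'E'
from h import *
s=telemetry.observe();r=R.from_euler("xyz",s["tool_rot"])
print(s["position"]+r.apply([.142,0,.0556]),s["qpos"],s["moment"])
u=np.array([np.cos(.833),np.sin(.833)])
B=np.array([.602,-.147])
def pose(th,zl,off=-.022):
    r=down(.833,-th);return np.r_[B+off*u,zl]+r.apply([-.142,0,-.0556]),r
e=None
for th in(25,45): e=plan(pose(np.radians(th),.085),10,e)
E
```

```text
clock: 19.65
position: [0.4889, -0.2697, 0.167]
tool_rot: [-3.141, -0.0, 0.834]
force: [0.4, 0.6, -6.5]
grip_width: 0.0143
finger_force: 117.4
clock: 20.15
position: [0.5023, -0.2555, 0.1782]
tool_rot: [3.141, 0.263, 0.834]
force: [0.7, -0.2, -6.1]
grip_width: 0.0137
finger_force: 117.9
[ 0.58479585 -0.16478216  0.08749163] [ 0.48288757  0.56277791 -0.36062071  1.7389626   0.47155101  1.07069011
 -0.84761905] [ 0.48653973 -0.3830812  -0.02512036]
10 x [0.0013, 0.0001, -0.0023, 0.0001, -0.0173, 0.0001] mid [ 0.505 -0.253  0.182] [ 0.509 -0.249  0.187] [ 0.512 -0.246  0.191] end [ 0.516 -0.241  0.195]
10 x [0.002, -0.0, -0.0049, 0.0, -0.0349, -0.0] mid [ 0.522 -0.236  0.203] [ 0.53  -0.226  0.212] [ 0.536 -0.22   0.218] end [ 0.546 -0.209  0.225]
```

```bash
for i in 1 2; do python3 -m inch '[[0.0013,0,-0.0023,0,-0.0175,0,1],[0.0013,0,-0.0023,0,-0.0175,0,1],[0.0013,0,-0.0023,0,-0.0175,0,1],[0.0013,0,-0.0023,0,-0.0175,0,1],[0.0013,0,-0.0023,0,-0.0175,0,1]]';done;  for i in 1 2; do python3 -m inch '[[0.002,0,-0.0049,0,-0.035,0,1],[0.002,0,-0.0049,0,-0.035,0,1],[0.002,0,-0.0049,0,-0.035,0,1],[0.002,0,-0.0049,0,-0.035,0,1],[0.002,0,-0.0049,0,-0.035,0,1]]';done;python3 - <<'E'
from h import *
s=telemetry.observe();r=R.from_euler("xyz",s["tool_rot"])
print(s["position"]+r.apply([.142,0,.0556]),s["qpos"],s["moment"])
for c in("scene","top"):
    im=grab_frame(c)
    u,v=proj(c,[.57,-.18,.1]).astype(int)
    o=cv2.resize(im[max(v-80,0):v+80,u-95:u+95],(400,337)); 
    a=o if c=="scene" else np.hstack([a,o])
cv2.imwrite("pics/tip2.png",a[:,:,::-1])
E
```

```text
clock: 20.65
position: [0.5081, -0.249, 0.1872]
tool_rot: [3.141, 0.351, 0.833]
force: [-0.2, 0.6, -6.0]
grip_width: 0.0142
finger_force: 117.9
clock: 21.15
position: [0.5153, -0.241, 0.1953]
tool_rot: [-3.142, 0.438, 0.834]
force: [-0.8, -0.5, -5.9]
grip_width: 0.0141
finger_force: 117.9
clock: 21.65
position: [0.5295, -0.2255, 0.2122]
tool_rot: [3.141, 0.614, 0.833]
force: [0.4, -0.4, -2.9]
grip_width: 0.0139
finger_force: 118.4
clock: 22.15
position: [0.5451, -0.2083, 0.2248]
tool_rot: [3.14, 0.789, 0.833]
force: [-0.8, -1.1, -2.7]
grip_width: 0.0142
finger_force: 118.5
[ 0.58593895 -0.16345419  0.08486106] [ 0.10711785  0.75980642 -0.23517278  1.44871302  0.64511549  1.62411063
 -1.05028651] [ 0.84786222 -0.79904161 -0.00956892]
```

View pics/tip2.png

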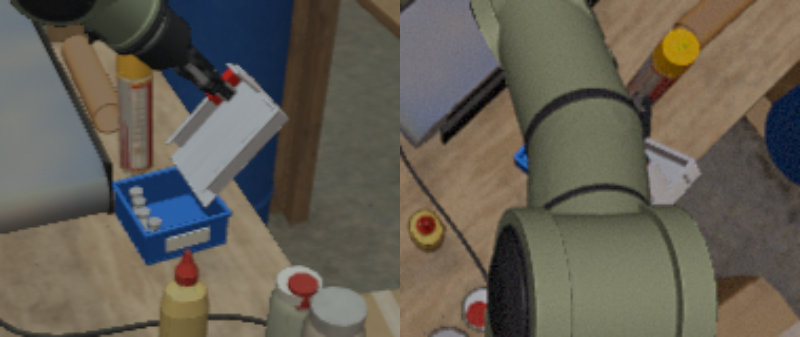

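All four bolts lie in the bin at (137–153,190–222), and the load fell to the tray's own weight. I'll level the tray and take it back.

```bash
python3 - <<'E'
from h import *
e=plan(([.489,-.271,.30],down(.833)),10)
e=plan(([.42,-.08,.31],down(1.6)),10,e)
e=plan(([.415,.07,.31],down(2.0)),5,e)
e=plan(([.44,.22,.31],down(2.3)),5,e)
e=plan(([.5718,.2475,.20],down(2.549)),10,e)
e=plan(([.5718,.2475,.07],down(2.549)),5,e)
E
```

```text
10 x [-0.0112, 0.0001, -0.0034, 0.0001, 0.0788, 0.0003] mid [ 0.538 -0.216  0.244] [ 0.522 -0.234  0.27 ] [ 0.51  -0.247  0.284] end [ 0.489 -0.271  0.3  ]
10 x [0.0154, -0.014, -0.001, -0.0, -0.0, -0.0767] mid [ 0.487 -0.229  0.302] [ 0.473 -0.169  0.305] [ 0.456 -0.131  0.307] end [ 0.42 -0.08  0.31]
5 x [0.0298, 0.0046, -0.0, 0.0, -0.0001, -0.0801] mid [ 0.424 -0.05   0.31 ] [ 0.425 -0.02   0.31 ] [0.424 0.01  0.31 ] end [0.415 0.07  0.31 ]
5 x [0.0231, 0.02, -0.0, 0.0, 0.0, -0.06] mid [0.423 0.099 0.31 ] [0.43  0.129 0.31 ] [0.435 0.159 0.31 ] end [0.44 0.22 0.31]
10 x [-0.008, 0.0109, 0.011, 0.0, 0.0, -0.0249] mid [0.467 0.223 0.288] [0.507 0.23  0.255] [0.533 0.236 0.233] end [0.572 0.248 0.2  ]
5 x [-0.0001, -0.0001, 0.026, 0.0, 0.0, 0.0] mid [0.572 0.248 0.174] [0.572 0.248 0.148] [0.572 0.248 0.122] end [0.572 0.247 0.07 ]
```

```bash
for i in 1 2; do python3 -m inch '[[-0.0112,0,-0.0034,0,0.0788,0,1],[-0.0112,0,-0.0034,0,0.0788,0,1],[-0.0112,0,-0.0034,0,0.0788,0,1],[-0.0112,0,-0.0034,0,0.0788,0,1],[-0.0112,0,-0.0034,0,0.0788,0,1]]';done; for i in 1 2; do python3 -m inch '[[0.0154,-0.014,-0.001,0,0,-0.0767,1],[0.0154,-0.014,-0.001,0,0,-0.0767,1],[0.0154,-0.014,-0.001,0,0,-0.0767,1],[0.0154,-0.014,-0.001,0,0,-0.0767,1],[0.0154,-0.014,-0.001,0,0,-0.0767,1]]';done
```

```text
clock: 22.75
position: [0.5209, -0.2351, 0.2718]
tool_rot: [3.14, 0.389, 0.833]
force: [0.2, -0.6, -2.6]
grip_width: 0.0142
finger_force: 118.4
clock: 23.25
position: [0.4868, -0.2725, 0.3012]
tool_rot: [3.139, -0.004, 0.833]
force: [-0.5, -0.1, -2.6]
grip_width: 0.0141
finger_force: 118.3
clock: 23.75
position: [0.471, -0.1691, 0.3056]
tool_rot: [3.14, -0.0, 1.22]
force: [0.6, -0.1, -1.7]
grip_width: 0.0142
finger_force: 118.4
clock: 24.25
position: [0.4177, -0.0803, 0.3106]
tool_rot: [3.14, 0.0, 1.603]
force: [0.3, 0.5, -2.7]
grip_width: 0.0138
finger_force: 118.4
```

```bash
python3 -m inch '[[0.03,0.0046,0,0,0,-0.08,1],[0.03,0.0046,0,0,0,-0.08,1],[0.03,0.0046,0,0,0,-0.08,1],[0.03,0.0046,0,0,0,-0.08,1],[0.03,0.0046,0,0,0,-0.08,1]]'; python3 -m inch '[[0.023,0.02,0,0,0,-0.06,1],[0.023,0.02,0,0,0,-0.06,1],[0.023,0.02,0,0,0,-0.06,1],[0.023,0.02,0,0,0,-0.06,1],[0.023,0.02,0,0,0,-0.06,1]]'; for i in 1 2; do python3 -m inch '[[-0.008,0.011,0.011,0,0,-0.025,1],[-0.008,0.011,0.011,0,0,-0.025,1],[-0.008,0.011,0.011,0,0,-0.025,1],[-0.008,0.011,0.011,0,0,-0.025,1],[-0.008,0.011,0.011,0,0,-0.025,1]]';done;python3 - <<'E'
from h import *
im=grab_frame("scene")
cv2.imwrite("pics/back.png",cv2.resize(im[120:380,120:380],None,fx=2.3,fy=2.3)[:,:,::-1])
plan(([.5718,.2475,.07],down(2.549)),5)
E
```

```text
clock: 24.75
position: [0.4125, 0.0707, 0.3107]
tool_rot: [3.14, 0.001, 2.003]
force: [1.0, 0.1, -2.3]
grip_width: 0.0139
finger_force: 118.4
clock: 25.25
position: [0.4381, 0.2204, 0.3108]
tool_rot: [3.14, 0.001, 2.302]
force: [0.4, 0.0, -2.8]
grip_width: 0.014
finger_force: 118.4
clock: 25.75
position: [0.5057, 0.2295, 0.2554]
tool_rot: [3.14, 0.001, 2.426]
force: [0.2, -0.2, -2.6]
grip_width: 0.0138
finger_force: 118.5
clock: 26.25
position: [0.5712, 0.2479, 0.2004]
tool_rot: [3.141, 0.001, 2.551]
force: [-0.1, 0.2, -2.1]
grip_width: 0.0138
finger_force: 118.4
5 x [0.0, -0.0001, 0.0257, 0.0, 0.0001, 0.0006] mid [0.572 0.248 0.173] [0.572 0.248 0.147] [0.572 0.248 0.121] end [0.572 0.248 0.07 ]
```

View pics/back.png

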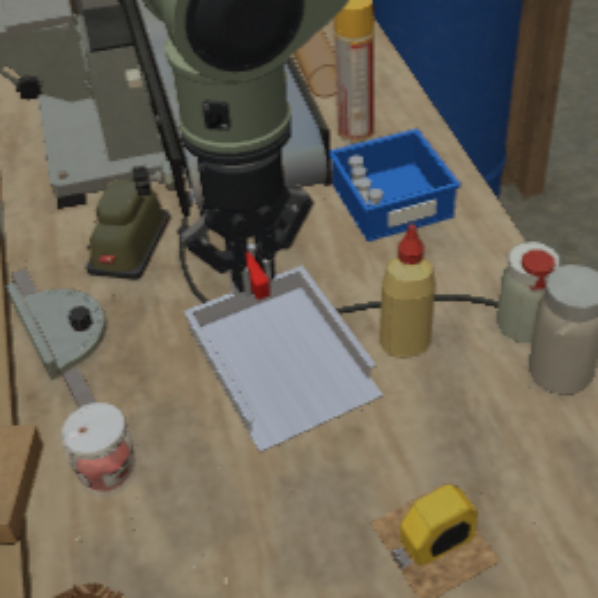

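The tray is empty and level above its old place. The tape is upright on the mat, the four bolts are in the bin and the bystanders have not moved. I'll set the tray down.

```bash
python3 -m inch '[[0,0,0.026,0,0,0,1],[0,0,0.026,0,0,0,1],[0,0,0.026,0,0,0,1],[0,0,0.026,0,0,0,1],[0,0,0.026,0,0,0,1]]';python3 -m inch '[[0,0,0.004,0,0,0,1],[0,0,0.002,0,0,0,1],[0,0,0.002,0,0,0,1],[0,0,0.001,0,0,0,1],[0,0,0,0,0,0,1]]'
```

```text
clock: 26.8
position: [0.5707, 0.248, 0.0701]
tool_rot: [3.14, 0.001, 2.55]
force: [0.1, -1.0, -3.4]
grip_width: 0.0138
finger_force: 118.6
clock: 27.3
position: [0.5709, 0.2487, 0.0624]
tool_rot: [3.14, 0.001, 2.551]
force: [-0.1, 0.8, -2.3]
grip_width: 0.0136
finger_force: 118.2
```

```bash
python3 -m inch '[[0,0,0.0015,0,0,0,1],[0,0,0,0,0,0,1]]'; python3 -m inch '[[0,0,0.001,0,0,0,1],[0,0,0,0,0,0,1]]'
```

```text
clock: 27.5
position: [0.5706, 0.2486, 0.0603]
tool_rot: [3.141, 0.0, 2.551]
force: [-0.6, -0.4, -2.9]
grip_width: 0.0144
finger_force: 118.2
clock: 27.7
position: [0.5707, 0.2487, 0.0596]
tool_rot: [3.141, 0.001, 2.551]
force: [-1.1, -2.1, 5.8]
grip_width: 0.014
finger_force: 119.4
```

Contact. I'll open, rise and check.

```bash
python3 -m inch '[[0,0,0,0,0,0,0.7],[0,0,0,0,0,0,0.5],[0,0,0,0,0,0,0.3],[0,0,0,0,0,0,0],[0,0,0,0,0,0,0]]' 20; python3 -m inch '[[0,0,0,0,0,0,0],[0,0,-0.02,0,0,0,0],[0,0,-0.04,0,0,0,0],[0,0,-0.04,0,0,0,0],[0,0,-0.03,0,0,0,0]]'; python3 -m inch '[[0.01,-0.016,-0.015,0,0,0,0],[0.01,-0.016,-0.015,0,0,0,0],[0.01,-0.016,-0.015,0,0,0,0],[0,0,0,0,0,0,0],[0,0,0,0,0,0,0]]'
python3 - <<'E'
from h import *
im=grab_frame("scene")
cv2.imwrite("pics/end.png",cv2.resize(im[120:380,120:380],None,fx=2.3,fy=2.3)[:,:,::-1])
E
```

```text
clock: 28.2
position: [0.5705, 0.2487, 0.0591]
tool_rot: [3.141, 0.0, 2.551]
force: [0.3, -0.1, -0.5]
grip_width: 0.0815
finger_force: 0.0
clock: 28.7
position: [0.5706, 0.249, 0.1916]
tool_rot: [3.139, 0.001, 2.551]
force: [0.2, 0.2, -0.3]
grip_width: 0.0854
finger_force: 0.0
clock: 29.2
position: [0.5191, 0.2252, 0.2343]
tool_rot: [3.14, 0.001, 2.55]
force: [0.7, -0.4, -1.1]
grip_width: 0.0854
finger_force: 0.0
```

View pics/end.png

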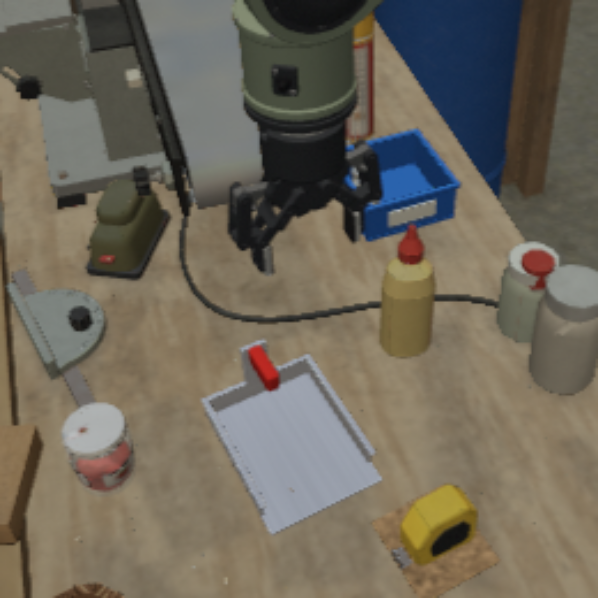

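The tray is flat and empty at (290,440), where it started. The tape is upright on the mat at (440,525), and the gripper is clear of everything.

```bash
python3 -c "
from workcell import bot
print(bot.job_done())"
```

```text
the job is handed in; nothing more can be done
None
```

The job is done and handed in at about 29 s: the tape measure stands upright on the cork mat, all four bolts are in the bin, the empty tray is flat back where it started, and neither the bin nor the spray can, glue bottle and jar showed any movement in the pictures.

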